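Release two tins from the gravity rack in order

TASK

At the packing rack, send the yellow tin down into the white basket first and then the green one: press down the blue pad of that tin's rocking lever with the fingertips until the gate lifts and the tin rolls out, and let the lever come back up each time. Leave the red tin waiting behind its shut gate. Never touch the tins or the blue gates, and do not disturb the other things on the table.

Things in the scene. Friction and masses are not known exactly. Their poses are not given: they have to be found in the camera images.
- rack: fixed rack of three lanes on grey posts, 410 mm wide, 176 high. Origin on the table under its centre; x runs downhill along the lanes, away from the robot; y to its left. Left, middle, right lanes: centres y = +130, 0, -130 mm, 80 wide, mouths x = 120, z = 85. A tin behind its gate: centre x = 47, z = 123. White basket fixed under the mouths: x 110 to 310, y -215 to 215, 70 high, floor 5
- tin_yellow: sealed yellow tin with steel ends, a cylinder 44 mm in diameter and 70 mm long, 110 to 220 g, lying on its side; origin at its centre, y axis along the cylinder. At the start it lies in one of the rack's three lanes (which one varies), resting against the closed gate
- tin_green: sealed green tin with steel ends, a cylinder 44 mm in diameter and 70 mm long, 110 to 220 g, lying on its side; origin at its centre, y axis along the cylinder. At the start it lies in one of the rack's three lanes (which one varies), resting against the closed gate
- tin_red: sealed red tin with steel ends, a cylinder 44 mm in diameter and 70 mm long, 110 to 220 g, lying on its side; origin at its centre, y axis along the cylinder. At the start it lies in one of the rack's three lanes (which one varies), resting against the closed gate
- lever_left (a joint): left lane's rocking lever, a black yoke astride the lane, axle at rack x = -70, z = 165 mm. Rad: 0 at rest; grows as the blue pad at the near end sinks and the blue gate at the far end (cross bar with two strips hanging before the tin, x = 70) rises; stop at 0.42. The tin rolls out above about 0.25. A spring shuts it when let go; 3 N on the pad starts it, 5 N holds it open
- pad_left (a point): centre of the upper face of the blue press pad, 50 mm (x) x 60 mm (y), on the near end of the left lever, 105 mm from the axle, in line with the left lane; at rest at rack x = -175 mm, 175 mm above the table; it sinks about 43 mm to the stop, with nothing beneath it
- lever_middle (a joint): middle lane's rocking lever, a black yoke astride the lane, axle at rack x = -70, z = 165 mm. Rad: 0 at rest; grows as the blue pad at the near end sinks and the blue gate at the far end (cross bar with two strips hanging before the tin, x = 70) rises; stop at 0.42. The tin rolls out above about 0.25. A spring shuts it when let go; 3 N on the pad starts it, 5 N holds it open
- pad_middle (a point): centre of the upper face of the blue press pad, 50 mm (x) x 60 mm (y), on the near end of the middle lever, 105 mm from the axle, in line with the middle lane; at rest at rack x = -175 mm, 175 mm above the table; it sinks about 43 mm to the stop, with nothing beneath it
- lever_right (a joint): right lane's rocking lever, a black yoke astride the lane, axle at rack x = -70, z = 165 mm. Rad: 0 at rest; grows as the blue pad at the near end sinks and the blue gate at the far end (cross bar with two strips hanging before the tin, x = 70) rises; stop at 0.42. The tin rolls out above about 0.25. A spring shuts it when let go; 3 N on the pad starts it, 5 N holds it open
- pad_right (a point): centre of the upper face of the blue press pad, 50 mm (x) x 60 mm (y), on the near end of the right lever, 105 mm from the axle, in line with the right lane; at rest at rack x = -175 mm, 175 mm above the table; it sinks about 43 mm to the stop, with nothing beneath it
- tape: bystander: roll of blue tape standing on its end, 96 mm across, 45 mm high; origin at the centre of its underside
- juice: bystander: orange juice bottle, 64 mm across, 190 mm high; origin at the centre of its underside
- jar: bystander: amber jar with brass-coloured cap, 72 mm across, 100 mm high; origin at the centre of its underside
- mug: bystander: white mug, 76 mm across, 90 mm high; origin at the centre of its underside
- lids: bystander: stack of steel lids, 70 mm across, 30 mm high; origin at the centre of its underside
- brush: bystander: hand brush lying on the table, handle along its x axis; origin under its middle
There are look-alikes about, which are no part of the job. Of the things that look like the tin_yellow, the larger one is meant.

How it is judged:
On the way, in this order (a step that is already met when the one before it is completed fails the run):
1. a lever is pressed down and its gate rises (value of joint any of lever_left, lever_middle, lever_right above 0.12 rad), for 0.1 s.
2. the yellow tin is in the basket, the green and the red still in their lanes, and all levers are back up (x of tin_yellow in the frame of rack between 0.115 and 0.305 m and y of tin_yellow in the frame of rack between -0.21 and 0.21 m and z of tin_yellow in the frame of rack below 0.075 m and x of tin_green in the frame of rack between -0.095 and 0.065 m and z of each of tin_green, tin_red in the frame of rack above 0.1 m and x of tin_red in the frame of rack between -0.095 and 0.065 m and value of joint each of lever_left, lever_middle, lever_right below 0.05 rad), for 0.1 s.
3. a lever is pressed down again (value of joint any of lever_left, lever_middle, lever_right above 0.12 rad), for 0.1 s.
4. the green tin is in the basket too, the red still in its lane (x of tin_yellow in the frame of rack between 0.115 and 0.305 m and y of tin_yellow in the frame of rack between -0.21 and 0.21 m and z of each of tin_yellow, tin_green in the frame of rack below 0.075 m and x of tin_green in the frame of rack between 0.115 and 0.305 m and y of tin_green in the frame of rack between -0.21 and 0.21 m and x of tin_red in the frame of rack between -0.095 and 0.065 m and z of tin_red in the frame of rack above 0.1 m), for 0.1 s.
At the end, for the whole second after the job is handed in: The yellow and green tins lie in the basket (centres inside its walls and less than 75 mm above the table), the red tin is behind its gate in its lane, all three levers are back within 0.05 rad of rest, and the tins move slower than 50 mm/s (all of step 4 and value of joint each of lever_left, lever_middle, lever_right below 0.05 rad and linear speed of each of tin_yellow, tin_green, tin_red below 0.05 m/s); the robot touches nothing.
It fails at once if the green tin leaves its lane before the yellow one (x of tin_green in the frame of rack above 0.09 m and x of tin_yellow in the frame of rack below 0.1 m).
It fails at once if the red tin leaves its place behind the gate (x of tin_red in the frame of rack above 0.09 m).
It fails at once if the robot touches, lifts or carries a tin (contact force between any of the arm, the fingers and tin_yellow above 0.5 N or contact force between any of the arm, the fingers and tin_green above 0.5 N or contact force between any of the arm, the fingers and tin_red above 0.5 N or height (world z) of any of tin_yellow, tin_green, tin_red above 0.18 m).
It fails at once if the robot touches a gate in place of the lever's near end (contact force between any of the arm, the fingers and lever_left_c4 above 0.5 N or contact force between any of the arm, the fingers and lever_left_c5 above 0.5 N or contact force between any of the arm, the fingers and lever_left_c6 above 0.5 N or contact force between any of the arm, the fingers and lever_middle_c4 above 0.5 N or contact force between any of the arm, the fingers and lever_middle_c5 above 0.5 N or contact force between any of the arm, the fingers and lever_middle_c6 above 0.5 N or contact force between any of the arm, the fingers and lever_right_c4 above 0.5 N or contact force between any of the arm, the fingers and lever_right_c5 above 0.5 N or contact force between any of the arm, the fingers and lever_right_c6 above 0.5 N).
It fails at once if a bystander is moved more than 30 mm (distance of any of tape, juice, jar, mug, lids, brush from where it was at the start of the episode above 0.03 m).
It also fails if it takes over 40 s, if anything falls off the work surface, if the arm or the gripper's body presses on something with over 40 N, if the wrist force passes 120 N, or if a joint passes its speed limit or range.

ROBOT

A 6-joint arm with a two-finger parallel gripper is mounted at the origin on the work surface. World frame = base frame: x ahead of the robot, y to its left, z up, the work surface at z = 0. Lengths are in m, angles in rad, forces in N, time in s.
With the tool pointing down it reaches from about 0.35 to 0.775 m from the base axis. Payload 5.5 kg.
Tool frame: the origin (TCP) lies between the finger pads; the fingertips stand 19 mm ahead of it and the grasp point (between the pads) is the TCP; z points along the fingers, x is the direction in which the jaws open and shut, and the axes are right-handed (so a half turn about z gives the same grasp; the last joint's range is limited). The gripper opens to 85 mm and grips with 20 to 120 N. Pads are 22 mm wide; open, the fingers measure 114 mm over their backs; the gripper's body (76 mm by 85 mm) begins 54 mm behind the grasp point. The pads swing forward as they close: fully open they stand 13 mm farther back than shut.
Start: joints at [1.156, 0.313, 0.046, 1.304, 0, 1.431], TCP at [0.156, 0.553, 0.25] pointing down, gripper open.
Joint ranges: [-2.76, 2.76], [-0.86, 1.69], [-1.03, 1.26], [-2.2, 2.34], [-1.47, 1.5], [-3.14, 3.14]. Speed limits (rad/s): [2.57, 2.57, 3.14, 3.14, 3.14, 3.14].

INTERFACE

Orientations are given as a unit quaternion [w, x, y, z].
In Python, from workcell import env gives the robot as it stands. The module is installed in compiled form; this text tells all that it offers.
- The arm moves only by the tool carry_out, never from a script. Its argument "steps" is a list of rows, each a list of 7 numbers: the gripper command: -1 is shut, 1 is fully open, values between are in proportion, then the shift along the tool's x, y, z in m, then the turn, a rotation vector about the tool's x, y, z in rad. A call has 1 to 20 rows; each row shifts and turns the commanded pose from where the row before left it, along the tool's axes as they then stand; what a row does not reach is not made up. A row lasts 1/8 s, in which the tool goes at most 62.5 mm and 10.7 degrees, less where a joint would pass 70% of its speed; a pose out of reach is approached as far as the arm can. A call with a gripper value outside its range is refused whole. The fingers move at their own pace and stop on an object; "grip_force" is the grip in N (left out, the last holds). Time passes only in rows, so rows that do not move let the fingers close. It gives the time, the measured TCP pose, the force and the opening at its end, in the units of the state.
- env.get_state(): the state, without advancing time (a new reading comes with each control period).
- env.read_camera(name): name is "side" or "top"; returns a dict with "color" (420x560x3 uint8, red, green, blue), "K" (3x3 intrinsics, pixels), "dist" ([k1, k2, p1, p2, k3] as OpenCV has them; the pictures are not rectified), "R" (3x3) and "t" (3): a world point X has camera coordinates R X + t. Camera axes: x right, y down, z forward; pixel columns grow to the right and rows downward; lengths in m; the calibration is good to about 2 mm. A picture is of the moment at which its call begins. There is no depth.
- env.hand_in(): hands the job in, once; it reports no verdict.
The state is a dict: "clock": time; "joint_pos": joint angles; "qvel": joint speeds; "tau": joint torques, N m; "tcp_pos": TCP position; "orientation": TCP orientation; "wrist_force": force on the tool from outside, world axes, zero at the start; "ft_torque": the same for the moment, N m; "finger_gap": finger opening in m.
Only numpy, scipy, OpenCV 4.12 (cv2) and the standard library are available. Lean on these libraries where they do the work, as an engineer would, in place of code of your own. Each camera call takes 0.05 s, during which the arm holds its last target. There are 200 camera calls.

## Working session

There is one attempt and no reset: what is moved stays moved. The work goes in short steps, Python scripts to look and compute and a tool call to move; the robot and the scene stay as the last step left them, time stands still between calls to the robot, and variables do not carry over. Pictures are saved under pics/ and viewed, about 8 in all and at most 12, crops included, and the job is handed in when it is done.

Besides the shell and the picture viewer there is one more tool, called after "Call:" as name([rows], argument=value, ...), one row to a line, values as JSON. carry_out: Moves the arm, as the interface text tells. Its arguments: {"type":"object","properties":{"steps":{"type":"array","items":{"type":"array","items":{"type":"number"}}},"grip_force":{"type":"number"}},"required":["steps"]}

```bash
mkdir -p pics; python3 - <<'E'
from workcell import env
import cv2,pickle
for n in("top","side"):
    r=env.read_camera(n); cv2.imwrite(f"pics/{n}0.png",r["color"][:,:,::-1]); pickle.dump(r,open(n+"0.pkl","wb"))
    print(n,r["K"],r["dist"],r["R"],r["t"])
s=env.get_state();print(s["tcp_pos"],s["orientation"],s["clock"])
E
```

```text
top [[429.08824082   0.         273.61740207]
 [  0.         429.08824082 212.07321257]
 [  0.           0.           1.        ]] [-0.13893593  0.          0.          0.          0.        ] [[ 0.00459437 -0.99965184 -0.02598257]
 [-0.99665658 -0.00245792 -0.08166778]
 [ 0.08157549  0.02627091 -0.99632087]] [0.03552611 0.57033435 1.31710616]
side [[496.45738896   0.         288.41070216]
 [  0.         496.45738896 212.58517887]
 [  0.           0.           1.        ]] [-0.15577432  0.          0.          0.          0.        ] [[ 0.94702393 -0.32095975  0.01142425]
 [-0.22187901 -0.67956565 -0.69925692]
 [ 0.23219685  0.65967823 -0.71477916]] [-0.54178997  0.22691279  1.34024257]
[0.15588742 0.55304663 0.24952211] [ 3.79551797e-04  7.97305455e-01  6.03575503e-01 -6.92460473e-04] 0.1
```

View pics/top0.png

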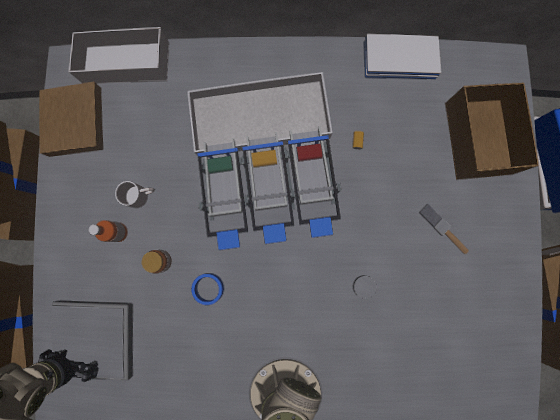

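View pics/side0.png

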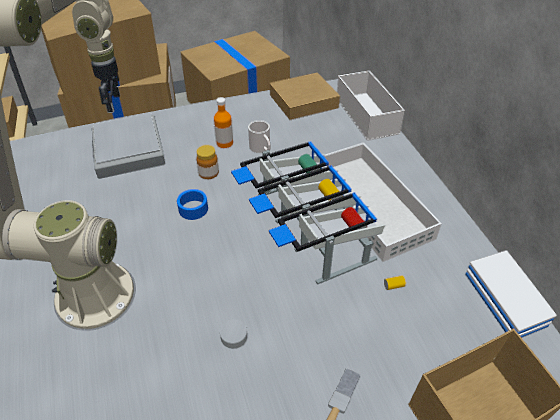

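The top view shows green in the left lane (220,164), yellow in the middle (263,158) and red in the right (310,152). The small yellow look-alike is on the table at (358,140). The pads are at about (228,240), (274,233) and (321,227). Next I measure the pads.

```bash
cat > h.py <<'E'
import numpy as np,cv2,pickle
def ray(r,px,z):
    u=cv2.undistortPoints(np.array([[px]],float),r["K"],r["dist"])[0,0]
    d=r["R"].T@np.array([u[0],u[1],1]); c=-r["R"].T@r["t"]; return c+d*(z-c[2])/d[2]
def blobs(r,lo=(100,120,60),hi=(125,255,255),amin=80):
    h=cv2.cvtColor(r["color"],cv2.COLOR_RGB2HSV); m=cv2.inRange(h,lo,hi)
    n,_,s,c=cv2.connectedComponentsWithStats(m)
    return [(c[i].round(1),s[i,4]) for i in range(1,n) if s[i,4]>amin]
E
python3 - <<'E'
from h import *
P={}
for n,box in(("top",(200,340,215,255)),("side",(225,300,160,250))):
    r=pickle.load(open(n+"0.pkl","rb"))
    for c,a in blobs(r):
        if box[0]<c[0]<box[1] and box[2]<c[1]<box[3]: print(n,c,a,ray(r,c,.175).round(4))
r=pickle.load(open("top0.pkl","rb"))
for n,p in dict(tape=(207,289,.045),jar=(155,261,.1),juice=(95,230,.19)).items(): print(n,ray(r,p[:2],p[2]).round(3))
from scipy.spatial.transform import Rotation as R
print(R.from_quat(np.array([.7973,.6036,0,0])).as_matrix().round(3))
E
```

```text
top [320.6 226.6] 389 [ 0.5179 -0.0964  0.175 ]
top [274.  232.9] 384 [0.5001 0.0322 0.175 ]
top [227.6 239.2] 382 [0.4821 0.1608 0.175 ]
side [242.3 174.7] 257 [0.4826 0.1573 0.175 ]
side [260.9 203.1] 307 [0.5006 0.0284 0.175 ]
side [281.8 235.1] 361 [ 0.5182 -0.1001  0.175 ]
tape [0.331 0.24  0.045]
jar [0.417 0.388 0.1  ]
juice [0.504 0.539 0.19 ]
[[ 0.271  0.962  0.   ]
 [ 0.962 -0.271  0.   ]
 [ 0.     0.    -1.   ]]
```

Both cameras agree to about 4 mm and the pad spacing is 130 mm, as given. I shut the gripper and go above the middle pad (yellow), which is at about (0.500, 0.030).

Call:
carry_out([
  [-1, -0.0343, 0.039, 0, 0, 0, 0],
  [-1, -0.0343, 0.039, 0, 0, 0, 0],
  [-1, -0.0343, 0.039, 0, 0, 0, 0],
  [-1, -0.0343, 0.039, 0, 0, 0, 0],
  [-1, -0.0343, 0.039, 0, 0, 0, 0],
  [-1, -0.0343, 0.039, 0, 0, 0, 0],
  [-1, -0.0343, 0.039, 0, 0, 0, 0],
  [-1, -0.0343, 0.039, 0, 0, 0, 0],
  [-1, -0.0343, 0.039, 0, 0, 0, 0],
  [-1, -0.0343, 0.039, 0, 0, 0, 0],
  [-1, -0.0343, 0.039, 0, 0, 0, 0],
  [-1, -0.0343, 0.039, 0, 0, 0, 0],
  [-1, 0, 0, 0, 0, 0, 0],
  [-1, 0, 0, 0, 0, 0, 0],
])

```text
clock: 1.85
tcp_pos: [0.4941, 0.0304, 0.2497]
orientation: [-0.001, 0.797, 0.603, -0.001]
wrist_force: [-0.5, 0.2, 0.3]
finger_gap: -0.0
```

Call:
carry_out([
  [-1, 0, 0, 0.025, 0, 0, 0],
  [-1, 0, 0, 0.025, 0, 0, 0],
  [-1, 0, 0, 0.01, 0, 0, 0],
  [-1, 0, 0, 0.01, 0, 0, 0],
  [-1, 0, 0, 0.01, 0, 0, 0],
  [-1, 0, 0, 0.01, 0, 0, 0],
  [-1, 0, 0, 0, 0, 0, 0],
  [-1, 0, 0, 0, 0, 0, 0],
])

```text
clock: 2.85
tcp_pos: [0.4952, 0.0302, 0.1606]
orientation: [0.0, 0.797, 0.604, 0.0]
wrist_force: [0.7, 1.6, 3.7]
finger_gap: 0.0004
```

```bash
python3 - <<'E'
from workcell import env
import cv2
r=env.read_camera("side");cv2.imwrite("pics/s1.png",cv2.resize(r["color"][120:300,200:460,::-1],None,fx=3,fy=3))
E
```

```text
(no output)
```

View pics/s1.png

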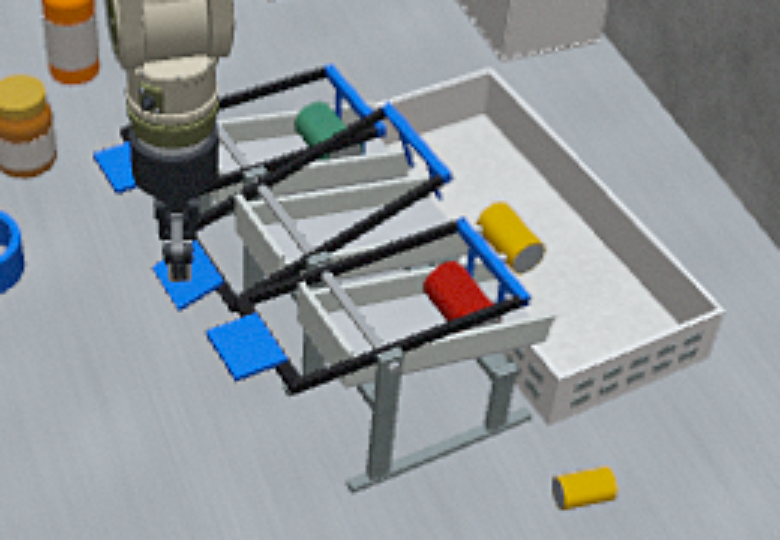

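The middle gate is raised and the yellow tin (crop 512,235) is rolling into the basket, with green and red held. I lift off and go above the left pad.

Call:
carry_out([
  [-1, 0, 0, -0.02, 0, 0, 0],
  [-1, 0, 0, -0.025, 0, 0, 0],
  [-1, 0, 0, -0.045, 0, 0, 0],
  [-1, 0.04, -0.0175, 0, 0, 0, 0],
  [-1, 0.04, -0.0175, 0, 0, 0, 0],
  [-1, 0.04, -0.0175, 0, 0, 0, 0],
  [-1, 0, 0, 0, 0, 0, 0],
  [-1, 0, 0, 0, 0, 0, 0],
  [-1, 0, 0, 0, 0, 0, 0],
])

```text
clock: 4.03
tcp_pos: [0.477, 0.159, 0.2502]
orientation: [0.0, 0.798, 0.603, -0.0]
wrist_force: [-0.6, -0.4, -0.5]
finger_gap: -0.0003
```

```bash
python3 - <<'E'
from workcell import env
import cv2
r=env.read_camera("side");cv2.imwrite("pics/s2.png",cv2.resize(r["color"][120:300,200:460,::-1],None,fx=3,fy=3))
E
```

```text
(no output)
```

View pics/s2.png

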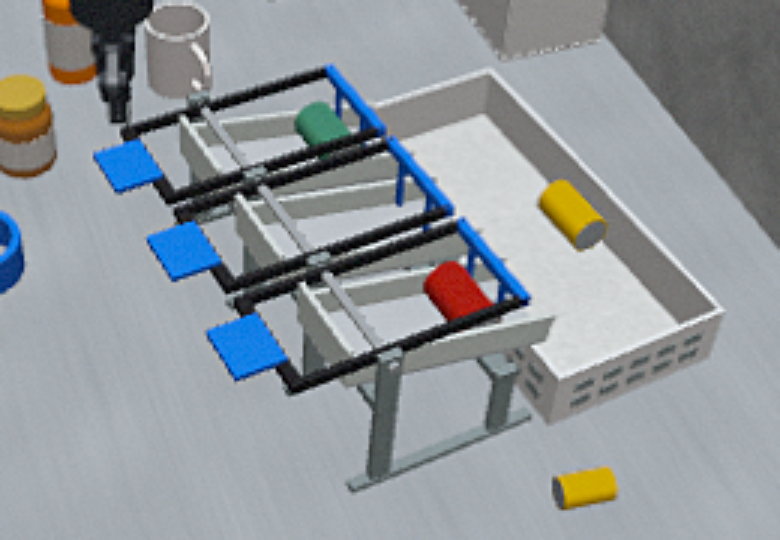

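The yellow tin lies in the basket (crop 572,214), all three levers are back at rest, and green and red are behind their gates. I press the left pad.

Call:
carry_out([
  [-1, 0, 0, 0.025, 0, 0, 0],
  [-1, 0, 0, 0.025, 0, 0, 0],
  [-1, 0, 0, 0.01, 0, 0, 0],
  [-1, 0, 0, 0.01, 0, 0, 0],
  [-1, 0, 0, 0.01, 0, 0, 0],
  [-1, 0, 0, 0.01, 0, 0, 0],
  [-1, 0, 0, 0, 0, 0, 0],
  [-1, 0, 0, 0, 0, 0, 0],
  [-1, 0, 0, 0, 0, 0, 0],
  [-1, 0, 0, 0, 0, 0, 0],
  [-1, 0, 0, -0.02, 0, 0, 0],
  [-1, 0, 0, -0.025, 0, 0, 0],
  [-1, 0, 0, -0.045, 0, 0, 0],
  [-1, 0, 0, 0, 0, 0, 0],
  [-1, 0, 0, 0, 0, 0, 0],
  [-1, 0, 0, 0, 0, 0, 0],
  [-1, 0, 0, 0, 0, 0, 0],
  [-1, 0, 0, 0, 0, 0, 0],
  [-1, 0, 0, 0, 0, 0, 0],
  [-1, 0, 0, 0, 0, 0, 0],
])

```text
clock: 6.58
tcp_pos: [0.4769, 0.1601, 0.2503]
orientation: [-0.0, 0.797, 0.604, 0.0]
wrist_force: [-0.8, 0.6, 0.1]
finger_gap: 0.0001
```

```bash
python3 - <<'E'
from workcell import env
import cv2
from h import *
a=env.read_camera("side")["color"]
for i in range(8): r=env.read_camera("side")
d=cv2.absdiff(a,r["color"])[120:300,280:460];print("moving px",(d.max(2)>40).sum())
cv2.imwrite("pics/s3.png",cv2.resize(r["color"][120:300,200:460,::-1],None,fx=3,fy=3))
s=env.get_state();print(s["clock"],s["wrist_force"])
E
```

```text
moving px 6
7.025 [-0.734783    0.49756514 -0.23440239]
```

View pics/s3.png

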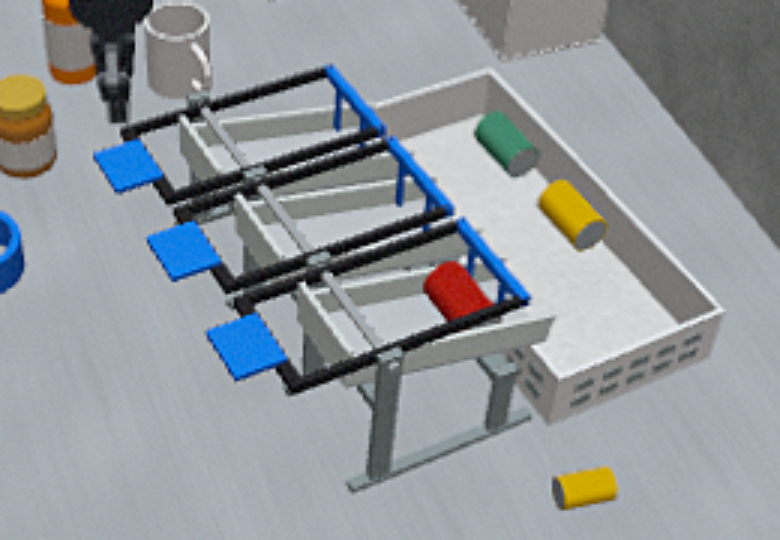

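Green (crop 506,143) and yellow (572,214) are both in the basket, red is behind its shut gate, and the levers are up. Green might still be creeping, so I wait briefly and re-check before handing in.

Call:
carry_out([
  [-1, 0, 0, 0, 0, 0, 0],
  [-1, 0, 0, 0, 0, 0, 0],
  [-1, 0, 0, 0, 0, 0, 0],
  [-1, 0, 0, 0, 0, 0, 0],
  [-1, 0, 0, 0, 0, 0, 0],
  [-1, 0, 0, 0, 0, 0, 0],
  [-1, 0, 0, 0, 0, 0, 0],
  [-1, 0, 0, 0, 0, 0, 0],
  [-1, 0, 0, 0, 0, 0, 0],
  [-1, 0, 0, 0, 0, 0, 0],
  [-1, 0, 0, 0, 0, 0, 0],
  [-1, 0, 0, 0, 0, 0, 0],
  [-1, 0, 0, 0, 0, 0, 0],
  [-1, 0, 0, 0, 0, 0, 0],
  [-1, 0, 0, 0, 0, 0, 0],
  [-1, 0, 0, 0, 0, 0, 0],
])

```text
clock: 9.02
tcp_pos: [0.4768, 0.16, 0.2503]
orientation: [-0.0, 0.797, 0.604, 0.0]
wrist_force: [0.4, -0.3, -0.2]
finger_gap: -0.0002
```

```bash
python3 - <<'E'
from workcell import env
from h import *
def g(r):return [(c,a) for lo,hi in(((60,80,30),(90,255,255)),((18,140,80),(30,255,255))) for c,a in blobs(r,lo,hi,60)]
a=g(env.read_camera("side"))
for i in range(8): r=env.read_camera("side")
print(a);print(g(r));print(env.hand_in())
E
```

```text
[(array([366.7, 165.5]), np.int32(196)), (array([205.7, 152.3]), np.int32(221)), (array([388.9, 189.2]), np.int32(235)), (array([395.5, 282.1]), np.int32(194))]
[(array([366.6, 165.5]), np.int32(195)), (array([205.7, 152.4]), np.int32(223)), (array([388.9, 189.2]), np.int32(235)), (array([395.5, 282.1]), np.int32(195))]
the job is handed in; nothing more can be done
None
```

I pressed the middle lever's pad and the yellow tin rolled into the basket. After all the levers were back up, I pressed the left lever's pad and the green tin followed. The job was handed in at about 9.5 s of the 40 s allowed; the hand-in reports no verdict.

- **Last picture (about 2 s before hand-in):** it showed yellow and green in the basket, red behind its shut gate, and all three levers up. The gripper was 56 mm clear of the pads.
- **Stillness:** over the last 0.4 s the green and yellow tins shifted no more than 0.1 pixel. The wrist force was only noise, under 1 N.
- **Measurements:** the two cameras agreed on the pad positions to about 4 mm.
- **Bystanders:** I did not measure them again at the end. The jar, juice and mug looked unmoved where the last pictures showed them, and the arm's path stayed well clear of them all.

No check failed or disagreed.

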